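# Restock the graduated lock-cylinder rack

## Task

Put the four loose lock cylinders back into the white notched rack in order of length, the shortest at the rack's narrow end and the longest at its wide end, each leg down, fully home in its own pair of notches and sticking out equally at both ends. Leave the tape measure, the padlock and the red key tag where they are.

Things in the scene. Friction and masses are not known exactly. Their poses are not given: they have to be found in the camera images.
- rack: Fixed white plastic rack, 206 mm long, 24 mm high. Two upright notched bars (8 mm thick) run along it and spread apart like a xylophone frame; a cylinder lies across both, in facing notches. Origin: on the bench, mid-rack. +y runs along it from narrow to wide end; x is level, across the bars, the way the cylinders lie. Four places at x = 0, y = -69, -23, 23, 69 mm. It may be turned any way round.
- rack_narrow (a point): Middle of the first place, at the rack's narrow end (rack y = -69 mm), at notch-floor height, 14 mm above the bench. The bars stand 16.5 mm (centre line) either side here; 24, 31.5 and 39 mm at the next places. Notches are 20 mm wide at the floor, 32 mm at the top; tooth tops are 24 mm above the bench. A seated cylinder has its centre 26 mm above the bench.
- rack_wide (a point): Middle of the last place, at the rack's wide end (rack y = +69 mm), at notch-floor height, 14 mm above the bench. Places are 46 mm apart: with a neighbour in, there are 29 mm between the two cylinders, so the fingers must open only a little when letting go, and their tips should stay about 10 mm above the cylinder's underside to clear the teeth.
- cyl_60_center (a point): Centre, half-way up, of the loose 60 mm long lock cylinder, yellow brass (European profile: round barrel 17 mm in diameter on top of a leg 10 mm wide, 60 mm long, 24 mm high, 156 g, dark cam ring round the middle). It stands leg down on the bench with its centre 12 mm above the bench; the barrel is widest 15.5 mm above the underside. Its y lies along the length, x across (the 17 mm to grip), z up.
- cyl_75_center (a point): Centre, half-way up, of the loose 75 mm long lock cylinder, silver-grey nickel (European profile: round barrel 17 mm in diameter on top of a leg 10 mm wide, 75 mm long, 24 mm high, 195 g, dark cam ring round the middle). It stands leg down on the bench with its centre 12 mm above the bench; the barrel is widest 15.5 mm above the underside. Its y lies along the length, x across (the 17 mm to grip), z up.
- cyl_90_center (a point): Centre, half-way up, of the loose 90 mm long lock cylinder, yellow brass (European profile: round barrel 17 mm in diameter on top of a leg 10 mm wide, 90 mm long, 24 mm high, 234 g, dark cam ring round the middle). It stands leg down on the bench with its centre 12 mm above the bench; the barrel is widest 15.5 mm above the underside. Its y lies along the length, x across (the 17 mm to grip), z up.
- cyl_105_center (a point): Centre, half-way up, of the loose 105 mm long lock cylinder, silver-grey nickel (European profile: round barrel 17 mm in diameter on top of a leg 10 mm wide, 105 mm long, 24 mm high, 273 g, dark cam ring round the middle). It stands leg down on the bench with its centre 12 mm above the bench; the barrel is widest 15.5 mm above the underside. Its y lies along the length, x across (the 17 mm to grip), z up.
- tape_measure_center (a point): Bystander, to be left alone: yellow tape measure, 64 x 78 x 35 mm, lying on the bench; the point is its middle, half-way up.
- padlock_center (a point): Bystander, to be left alone: brass padlock lying flat, 71 x 46 x 20 mm; the point is its middle, half-way up.
- key_tag_center (a point): Bystander, to be left alone: red plastic key tag lying flat, 44 x 24 x 9 mm; the point is its middle, half-way up.
There are look-alikes about, which are no part of the job. Leave any green look-alike of the part that bears cyl_60_center alone.

How it is judged:
At the end, for the whole second after the job is handed in: Each of the four cylinders lies in its own place of the rack (60, 75, 90, 105 mm from the narrow to the wide end): centre within 10 mm of the place along and across the rack and within 4 mm of the seated height, within 0.17 rad of the rack's cross direction and of upright, at rest (y of cyl_60_center in the frame of rack between -0.079 and -0.059 m and x of cyl_60_center in the frame of rack between -0.01 and 0.01 m and z of cyl_60_center in the frame of rack between 0.022 and 0.03 m and angle between the y axis of each of cyl_60_center, cyl_75_center, cyl_90_center, cyl_105_center and the x axis of rack, either way round below 0.17 rad and angle between each of cyl_60_center, cyl_75_center, cyl_90_center, cyl_105_center's own z axis and vertical below 0.17 rad and linear speed of each of cyl_60, cyl_75, cyl_90, cyl_105 below 0.02 m/s and y of cyl_75_center in the frame of rack between -0.033 and -0.013 m and x of cyl_75_center in the frame of rack between -0.01 and 0.01 m and z of cyl_75_center in the frame of rack between 0.022 and 0.03 m and y of cyl_90_center in the frame of rack between 0.013 and 0.033 m and x of cyl_90_center in the frame of rack between -0.01 and 0.01 m and z of cyl_90_center in the frame of rack between 0.022 and 0.03 m and y of cyl_105_center in the frame of rack between 0.059 and 0.079 m and x of cyl_105_center in the frame of rack between -0.01 and 0.01 m and z of cyl_105_center in the frame of rack between 0.022 and 0.03 m); the robot touches nothing.
It fails at once if the tape measure is pushed away (distance of tape_measure_center from where it was at the start of the episode above 0.02 m).
It fails at once if the padlock is pushed away (distance of padlock_center from where it was at the start of the episode above 0.02 m).
It fails at once if the key tag is pushed away (distance of key_tag_center from where it was at the start of the episode above 0.02 m).
It also fails if it takes over 102 s, if anything falls off the work surface, if the arm or the gripper's body presses on something with over 40 N, if the wrist force passes 120 N, or if a joint passes its speed limit or range.

## Robot

A 6-joint arm with a two-finger parallel gripper is mounted at the origin on a cart in front of the work surface, level with it; the furniture and walls round the work are solid. World frame = base frame: x ahead of the robot, y to its left, z up, the work surface at z = 0. Lengths are in m, angles in rad, forces in N, time in s.
With the tool pointing down it reaches from about 0.225 to 0.875 m from the base axis. Payload 3.4 kg.
Tool frame: the origin (TCP) lies at the very end of the fingers, on their centre line; the grasp point (between the pads) lies 19 mm behind it (manip.hold_point_z is the distance from the TCP to the grasp point, in m); z points along the fingers, x is the direction in which the jaws open and shut, and the axes are right-handed (so a half turn about z gives the same grasp; the last joint's range is limited). The gripper opens to 85 mm and grips with 20 to 120 N. Pads are 22 mm wide; open, the fingers measure 114 mm over their backs; the gripper's body (76 mm by 85 mm) begins 54 mm behind the grasp point. The pads swing forward as they close: fully open they stand 13 mm farther back than shut.
Start: joints at [1.111, 0.276, 1.505, -0, 1.361, -0.121], TCP at [0.191, 0.542, 0.231] pointing down, gripper open.
Joint ranges: [-2.89, 2.89], [-0.75, 2.08], [0.22, 2.7], [-1.18, 4.32], [0.11, 2.71], [-2.7, 2.7]. Speed limits (rad/s): [2.57, 2.57, 3.14, 3.14, 3.14, 3.14].

## Interface

Orientations are given as a unit quaternion [w, x, y, z].
In Python, from rig import telemetry, cams, manip, finder gives the robot as it stands. The module is installed in compiled form; this text tells all that it offers.
- The arm moves only by the tool carry_out, never from a script. Its argument "rows" is a list that holds one entry, the list of rows, each a list of 5 numbers: the gripper's target within -1 to 1 (fully open at 1, half-way at 0, shut at -1), then the shift along the world's x, y, z in cm, then the turn about the world's z in rad. A call has 1 to 12 rows; each row shifts and turns the commanded pose from where the row before left it; what a row does not reach is not made up. A row lasts 1/10 s, in which the tool goes at most 50 mm and 8.59 degrees, less where a joint would pass 70% of its speed; a pose out of reach is approached as far as the arm can. A call with a gripper value outside its range is refused whole. The fingers move at their own pace and stop on an object; "force" is the grip in N (left out, the last holds). Time passes only in rows, so rows that do not move let the fingers close. It gives the time, the measured TCP pose, the force and the opening at its end, in the units of the state.
- telemetry.get_state(): the state, without advancing time (a new reading comes with each control period).
- cams.get_image(name): name is "scene" or "top"; returns a dict with "image" (420x560x3 uint8, red, green, blue), "camera_matrix" (3x3 intrinsics, pixels), "k1" (the pictures are not rectified: a ray, as slopes to the right and down, at radius r is drawn at 1 + k1 r^2 times it, then the intrinsics apply), "eye" and "attitude" of the camera in the world. Camera axes: x right, y down, z forward; pixel columns grow to the right and rows downward; lengths in m; the calibration is good to about 2 mm. A picture is of the moment at which its call begins. There is no depth.
- manip.sign_off(): hands the job in, once; it reports no verdict.
Trained networks look in a picture, given as the dict that the camera call returned (one of the last four; its "shot" number tells which), for a name from the list of things; names that differ only in an ending like _2 or _b are one class to them, and where a whole thing is asked for, a point or a joint stands for the part that bears it (a point fixed in the world has none). Each returns a list of dicts, best first, with "confidence" (0 to 1); they miss things now and then, are a little off and sometimes report something else, mostly with a low value. They report only what shows in the picture. A call takes as long as a camera call. They do not tell look-alikes from the thing itself.
- finder.boxes_of(picture, thing): "xy" ([column, row] in pixels, amid what is visible of it).
The state is a dict: "clock": time; "qpos": joint angles; "qd": joint speeds; "effort": joint torques, N m; "position": TCP position; "ee_rot": TCP orientation; "contact_force": force on the tool from outside, world axes, zero at the start; "moment": the same for the moment, N m; "width": finger opening in m.
Only numpy, scipy, OpenCV 4.12 (cv2) and the standard library are available. Lean on these libraries where they do the work, as an engineer would, in place of code of your own. Each camera call takes 0.05 s, during which the arm holds its last target.

## Working session

There is one attempt and no reset: what is moved stays moved. The work goes in short steps, Python scripts to look and compute and a tool call to move; the robot and the scene stay as the last step left them, time stands still between calls to the robot, and variables do not carry over. Pictures are saved under pics/ and viewed, and the job is handed in when it is done.

Besides the shell and the picture viewer there is one more tool, called after "Emit:" by a JSON object that holds its "op" and its "data". carry_out: Moves the arm, as the interface text tells. Its arguments: {"type":"object","properties":{"rows":{"type":"array","items":{"type":"array","items":{"type":"array","items":{"type":"number"}}}},"force":{"type":"number"}},"required":["rows"]}

```bash
ls; mkdir -p pics
cat > h.py <<'E'
import numpy as np, cv2
from rig import telemetry, cams, manip, finder
from scipy.spatial.transform import Rotation as R
def rot(a):
    a=np.array(a,float)
    if a.shape==(3,3): return a
    return R.from_quat([a[1],a[2],a[3],a[0]]).as_matrix()
def ray(p,uv):
    K=p["camera_matrix"];K=np.array(K);k=p["k1"]
    x=(uv[0]-K[0,2])/K[0,0];y=(uv[1]-K[1,2])/K[1,1]
    rd=np.hypot(x,y);r=rd
    for _ in range(50): r=rd/(1+k*r*r)
    s=r/rd if rd>0 else 1
    return rot(p["attitude"])@np.array([x*s,y*s,1])
def at(p,uv,z):
    d=ray(p,uv);e=np.array(p["eye"]);return e+d*(z-e[2])/d[2]
def proj(p,X):
    K=np.array(p["camera_matrix"]);c=rot(p["attitude"]).T@(np.array(X)-np.array(p["eye"]))
    x,y=c[:2]/c[2];f=1+p["k1"]*(x*x+y*y)
    return np.array([K[0,0]*x*f+K[0,2],K[1,1]*y*f+K[1,2]])
def save(p,name,box=None,sc=1):
    im=p["image"][:,:,::-1]
    if box: im=im[box[1]:box[3],box[0]:box[2]]
    if sc!=1: im=cv2.resize(im,None,fx=sc,fy=sc,interpolation=cv2.INTER_CUBIC)
    cv2.imwrite("pics/"+name,im)
E
python3 - <<'E'
from h import *
import pickle
s=telemetry.get_state();print(s)
for n in ["top","scene"]:
    p=cams.get_image(n);save(p,n+"0.png",sc=1.4);pickle.dump(p,open(n+"0.pkl","wb"))
    print(n,p["camera_matrix"],p["k1"],p["eye"],p["attitude"])
    for t in ["rack","rack_narrow","rack_wide","cyl_60_center","cyl_75_center","cyl_90_center","cyl_105_center","tape_measure_center","padlock_center","key_tag_center"]:
        print(t,[(np.round(b["xy"]).tolist(),round(b["confidence"],2)) for b in finder.boxes_of(p,t)])
print(manip.hold_point_z)
E
```

```text
pics
{'clock': 0.0, 'qpos': array([ 1.11100605e+00,  2.76631707e-01,  1.50613192e+00, -1.99791337e-06,
        1.36068598e+00, -1.21025614e-01]), 'qd': array([ 5.07120629e-04,  9.83267599e-05,  1.31290747e-03, -7.87345853e-04,
       -8.12850405e-04, -1.25135303e-03]), 'effort': array([ 3.00652448e-05, -4.16777444e+01, -2.45806664e+01, -4.26016559e-04,
        1.09870755e-02,  6.91305573e-06]), 'position': array([0.1908726 , 0.54184432, 0.23041925]), 'ee_rot': array([ 4.41906869e-04,  8.16186459e-01,  5.77787852e-01, -8.16569808e-04]), 'contact_force': array([ 0.14257844, -0.01111626, -0.03545043]), 'moment': array([ 0.0153803 , -0.03107096, -0.00673232]), 'width': 0.08544140416703008}
top [[544.29531921   0.         278.37310794]
 [  0.         544.29531921 207.83922769]
 [  0.           0.           1.        ]] -0.14051262214234736 [ 0.44631112 -0.02489137  1.21512928] [ 0.02688827 -0.70559633  0.70775728 -0.02214657]
rack [([219.0, 154.0], 0.9)]
rack_narrow [([210.0, 162.0], 0.71)]
rack_wide [([213.0, 159.0], 0.97)]
cyl_60_center [([272.0, 210.0], 0.76)]
cyl_75_center [([164.0, 2
[... 272 characters left out ...]
[415.56320789   0.         277.4753632 ]
 [  0.         415.56320789 211.21916605]
 [  0.           0.           1.        ]] -0.026783702487117946 [ 0.12856937 -0.69074878  0.82885397] [-0.36884609  0.88324246 -0.27074479  0.10262834]
rack [([270.0, 173.0], 0.65)]
rack_narrow [([271.0, 171.0], 0.89)]
rack_wide [([272.0, 178.0], 0.81)]
cyl_60_center [([269.0, 219.0], 0.45), ([232.0, 226.0], 0.43)]
cyl_75_center [([194.0, 183.0], 0.71)]
cyl_90_center [([207.0, 204.0], 0.76)]
cyl_105_center [([244.0, 250.0], 0.61), ([230.0, 161.0], 0.51)]
tape_measure_center [([278.0, 292.0], 0.62)]
padlock_center [([294.0, 326.0], 0.75), ([208.0, 204.0], 0.64), ([271.0, 176.0], 0.25)]
key_tag_center []
0.0187
```

View pics/top0.png

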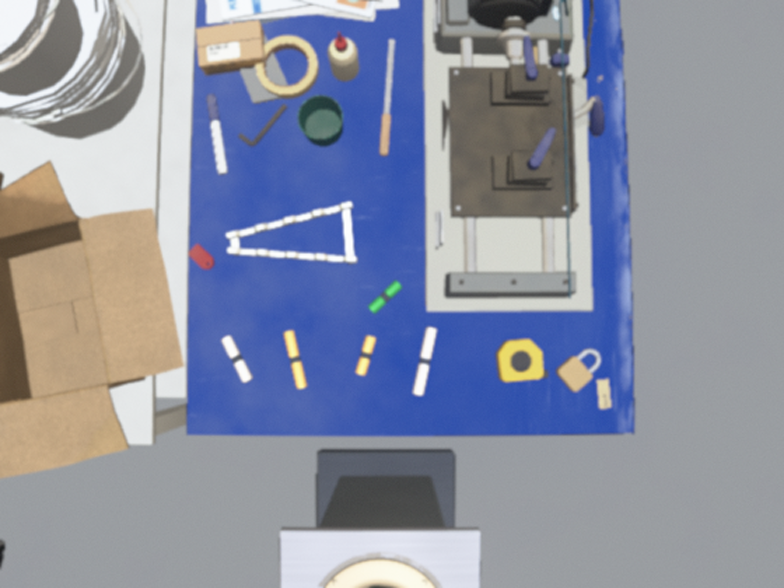

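View pics/scene0.png

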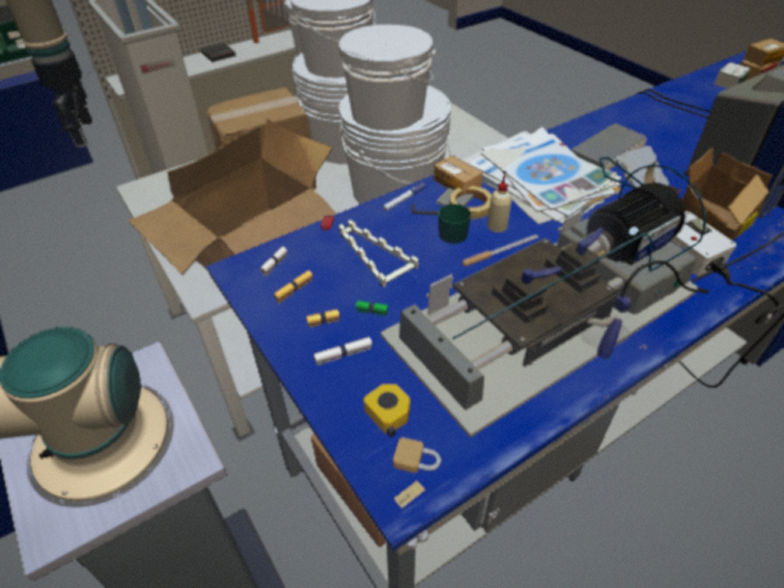

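Run:
```python
from h import *
import pickle
p=pickle.load(open("top0.pkl","rb"))
save(p,"crop1.png",(130,110,330,300),4)
```

```text
(no output)
```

View pics/crop1.png

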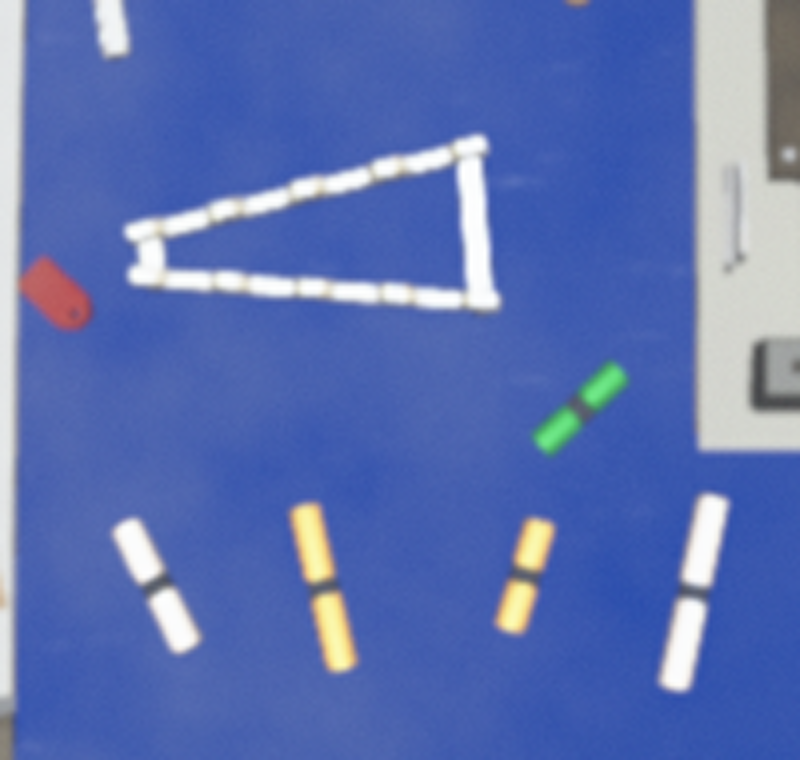

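The top view shows the rack at about (160–255, 145–187), with its narrow end at the left and its wide end at the right.

Candidates (top-image pixels):
- **60 mm:** short brass at (261,253). The green cylinder at (275,211) is the look-alike, so I leave it alone.
- **90 mm:** long brass at (211,256).
- **75 mm:** short nickel at (169,256).
- **105 mm:** long nickel at (303,258).
- **Not cylinders:** the padlock at (415,266), the beige tag next to it, and the white pen at (155,95).

The crop confirms these choices. Next I'll measure the poses.

```bash
cat > meas.py <<'E'
from h import *
import pickle
from scipy.optimize import minimize, differential_evolution
def cyl(p,uv,r,zt=0.018):
    im=p["image"].astype(int);bl=(im[:,:,2]>im[:,:,0]+25)
    m=~bl
    m=m.astype(np.uint8)
    box=np.zeros_like(m);cv2.circle(box,tuple(map(int,uv)),r,1,-1)
    n,l,st,c=cv2.connectedComponentsWithStats(m&box)
    k=1+np.argmax(st[1:,4])
    ys,xs=np.nonzero(l==k)
    P=np.array([at(p,(x,y),zt)[:2] for x,y in zip(xs,ys)]).astype(np.float32)
    rc=cv2.minAreaRect(P*1000)
    c=P.mean(0);w,v=np.linalg.eigh(np.cov(P.T));a=np.arctan2(v[1,1],v[0,1])
    ax=v[:,1];t=(P-c)@ax
    return c,a,np.ptp(t),rc
if __name__=="__main__":
    p=pickle.load(open("top0.pkl","rb"));q=pickle.load(open("scene0.pkl","rb"))
    for n,uv,uvs in [(60,(261,253),(231,227)),(75,(169,256),(195,185)),(90,(211,256),(210,204)),(105,(303,258),(245,250))]:
        for pp,u,z in [(p,uv,.018),(q,uvs,.014)]:
            c,a,L,rc=cyl(pp,u,38 if pp is p else 26,z);print(n,np.round(c,4),"angle",round(a%np.pi,3),"len",round(L,4),np.round(rc[1],1))
    # rack
    def model(v):
        x,y,th=v[:3];polys=[]
        c,s=np.cos(th),np.sin(th)
        def quad(a,b,hw,z):
            a=np.array(a);b=np.array(b);d=(b-a)/np.linalg.norm(b-a);nn=np.array([-d[1],d[0]])*hw
            return [np.array([x+c*u[0]-s*u[1],y+s*u[0]+c*u[1],z]) for u in (a+nn,b+nn,b-nn,a-nn)]
        hx=lambda yy:.02775+.163*yy
        for sg in(-1,1):
            polys.append(quad((sg*hx(-.103),-.103),(sg*hx(.103),.103),.004,.014))
            polys.append(quad((sg*hx(-.103),-.103),(sg*hx(.103),.103),.004,.004))
            e=[-.103,-.085,-.053,-.039,-.007,.007,.039,.053,.085,.103]
            for i in range(0,10,2): polys.append(quad((sg*hx(e[i]),e[i]),(sg*hx(e[i+1]),e[i+1]),.004,.023))
        for yy,zz in ((v[3],v[5]),(v[4],v[5])): polys.append(quad((-hx(yy),yy),(hx(yy),yy),.005,zz))
        return polys
    def white(pp,b):
        im=pp["image"].astype(float);m=(im[:,:,0]-60)/120
        w=np.zeros(m.shape);w[b[1]:b[3],b[0]:b[2]]=np.clip(m,0,1)[b[1]:b[3],b[0]:b[2]];return w
    W=white(p,(158,138,262,195));Q=white(q,(238,150,302,206))
    def rend(pp,v):
        S=8;m=np.zeros((420,560),np.uint8)
        sc=4;m=np.zeros((420*sc,560*sc),np.uint8)
        for P in model(v):
            pts=np.array([(proj(pp,X)+.5)*sc-.5 for X in P]);cv2.fillPoly(m,[np.round(pts*16).astype(np.int32)],255,shift=4)
        return cv2.GaussianBlur(cv2.resize(m,(560,420),interpolation=cv2.INTER_AREA)/255.,(0,0),.8)
    def cost(v): return ((rend(p,v)-W)**2).sum()
    def cost2(v): return ((rend(q,v)-Q)**2).sum()
    c0=at(p,(212,165),.02)[:2]
    for f,nm in((cost,"top"),(cost2,"scene"),(lambda v:cost(v)+cost2(v),"both")):
        best=None
        v0=np.array([c0[0],c0[1],np.pi+.1,-.09,.09,.01])
        for k in range(3):
            sim=np.vstack([v0]+[v0+d for d in np.diag([.01,.01,.1,.008,.008,.008])])
            r=minimize(f,v0,method="Nelder-Mead",options=dict(initial_simplex=sim,maxfev=500));v0=r.x
        print(nm,np.round(r.x,4),round(r.fun,1))
    v=r.x;np.save("rack.npy",v)
    for pp,b,nm in((p,(150,130,270,200),"rk_t.png"),(q,(230,145,310,210),"rk_s.png")):
        d=rend(pp,v)[b[1]:b[3],b[0]:b[2]];im=pp["image"][b[1]:b[3],b[0]:b[2],::-1].copy()
        o=im.copy();o[:,:,2]=np.clip(d*255,0,255);o[:,:,0]=0
        cv2.imwrite("pics/"+nm,cv2.resize(np.vstack([im,o]),None,fx=4,fy=4))
    T=R.from_quat(np.r_[telemetry.get_state()["ee_rot"][1:],telemetry.get_state()["ee_rot"][0]]).as_matrix();print(T)
    for L,yy in((60,-.069),(75,-.023),(90,.023),(105,.069)):
        c,s=np.cos(v[2]),np.sin(v[2]);print(L,"place",np.round([v[0]-s*yy,v[1]+c*yy],4))
E
python3 meas.py
```

```text
60 [0.4294 0.0218] angle 2.856 len 0.0644 [18.7 64.4]
60 [0.4315 0.0197] angle 2.89 len 0.0647 [31.5 64.5]
75 [0.4235 0.2254] angle 0.497 len 0.0784 [78.4 17. ]
75 [0.4445 0.315 ] angle 0.072 len 0.135 [ 62.2 135.3]
90 [0.4227 0.1329] angle 0.244 len 0.0939 [93.9 18.8]
90 [0.4242 0.1308] angle 0.3 len 0.1047 [103.2  31.2]
105 [ 0.42   -0.0705] angle 2.927 len 0.1067 [ 16.8 106.6]
105 [ 0.4211 -0.0727] angle 2.938 len 0.107 [ 25.4 107. ]
top [ 0.6172  0.142   3.2243 -0.0884  0.0913  0.0113] 139.0
scene [ 0.6212  0.1411  3.2274 -0.0875  0.0951  0.0114] 66.2
both [ 0.618   0.141   3.2173 -0.0889  0.0915  0.0083] 279.3
[[ 3.32347287e-01  9.43157081e-01  3.79433203e-05]
 [ 9.43157076e-01 -3.32347290e-01  9.18489358e-05]
 [ 9.92383338e-05  5.26076634e-06 -9.99999995e-01]]
60 place [0.6128 0.2098]
75 place [0.6163 0.1639]
90 place [0.6198 0.1181]
105 place [0.6232 0.0722]
```

View pics/rk_t.png

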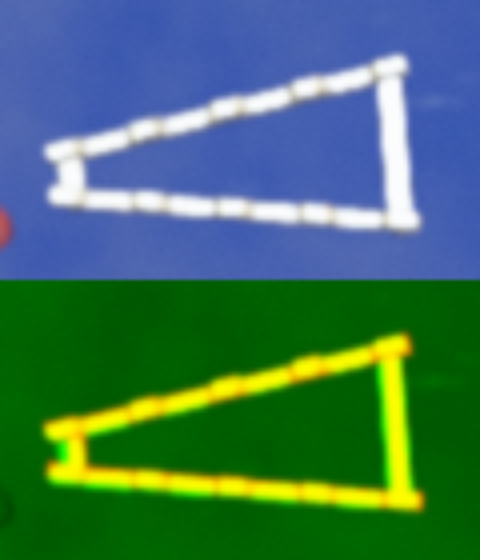

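View pics/rk_s.png

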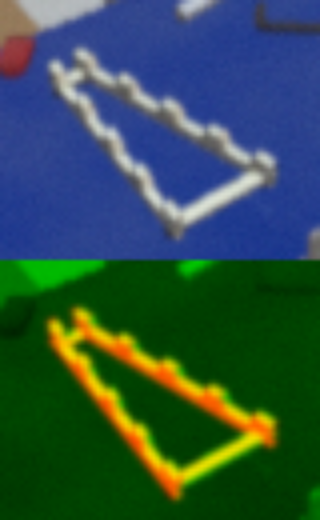

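Overlay fit is good: both cameras agree within 4 mm. I'll start with the 75 mm cylinder (it's nearest the arm) and place it with both its neighbours' places empty.

Emit:
{"op": "carry_out", "data": {"rows": [[[0.2,1.4,-3.0,0,0.07],[0.2,1.7,-3.0,0,0.07],[0.2,1.7,-3.0,0,0.07],[0.2,2.0,-2.5,0,0.07],[0.2,2.0,-2.5,0,0.07],[0.2,2.0,-2.5,-2,0.07],[0.2,2.0,-2.5,-2,0.07],[0.2,2.1,-2.5,-2,0.07],[0.2,2.1,-2.5,-2,0.07],[0.2,2.1,-2.5,-2,0.07],[0.2,2.1,-2.6,-2,0.07],[0.2,2.1,-2.6,-2,0.07]]], "force": 40}}

```text
clock: 2.3
position: [0.4251, 0.2243, 0.0908]
ee_rot: [0.0, 0.508, 0.861, 0.0]
contact_force: [0.3, -0.5, 0.3]
width: 0.0513
```

Emit:
{"op": "carry_out", "data": {"rows": [[[0.0,0,0,-2.0,0],[0.0,0,0,-1.5,0],[0.0,0,0,-0.8,0]]]}}

```text
clock: 2.6
position: [0.4237, 0.2247, 0.0471]
ee_rot: [-0.001, 0.51, 0.86, -0.001]
contact_force: [0.2, 0.1, 0.5]
width: 0.0431
```

Run:
```python
from h import *
p=cams.get_image("scene");save(p,"g1.png",(140,120,300,240),5)
p=cams.get_image("top");save(p,"g1t.png",(110,190,270,310),5)
```

```text
(no output)
```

View pics/g1.png

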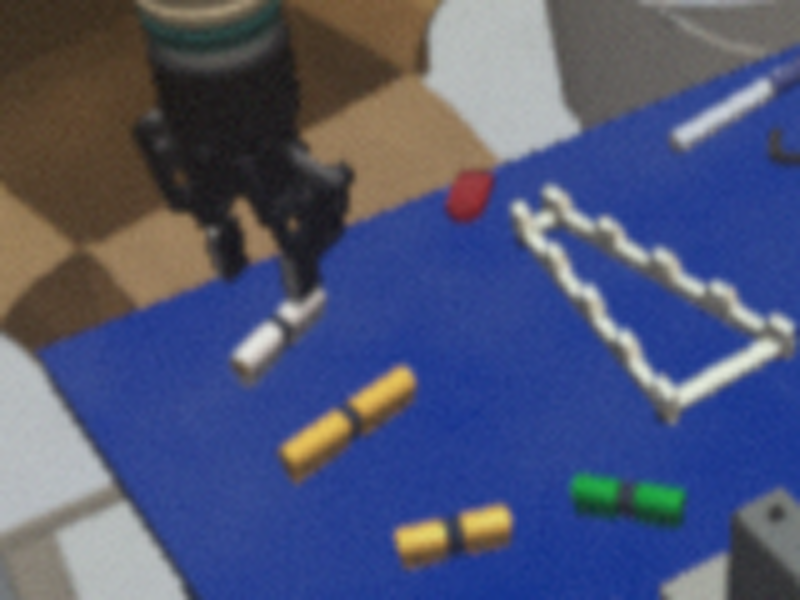

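View pics/g1t.png

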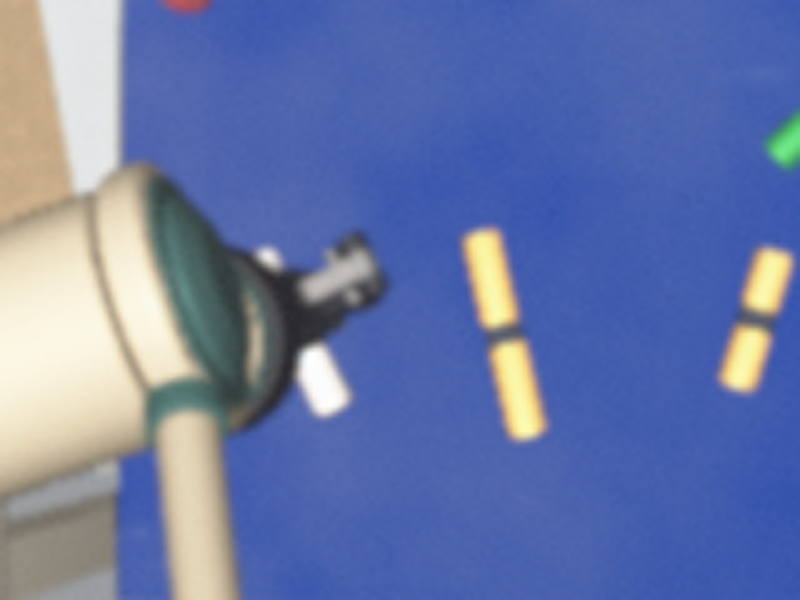

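The gripper straddles the 75 mm cylinder (dark cam ring at about (285,322) in the scene crop), and the jaw axis lies across it. I'll descend and grip.

Emit:
{"op": "carry_out", "data": {"rows": [[[0.0,0,0,-1.5,0],[0.0,0,0,-1.5,0],[0.0,0,0,-0.8,0],[-0.4,0,0,0,0],[-0.9,0,0,0,0],[-0.9,0,0,0,0],[-0.9,0,0,0,0],[-0.9,0,0,0,0],[-0.9,0,0,0,0]]]}}

```text
clock: 3.6
position: [0.4246, 0.2256, 0.011]
ee_rot: [0.0, 0.51, 0.86, 0.001]
contact_force: [-0.7, 1.2, 4.8]
width: 0.0152
```

Emit:
{"op": "carry_out", "data": {"rows": [[[-0.9,0,0,0.5,0],[-0.9,0,0,1.5,0],[-0.9,0,0,2,0],[-0.9,0,0,2,0],[-0.9,0,0,2,0],[-0.9,0,0,0,0]]]}}

```text
clock: 4.2
position: [0.4258, 0.2259, 0.0925]
ee_rot: [0.002, 0.51, 0.86, 0.002]
contact_force: [0.6, 1.0, -1.3]
width: 0.0152
```

Run:
```python
from h import *
print(telemetry.get_state())
p=cams.get_image("scene");save(p,"g2.png",(140,100,300,220),5)
```

```text
{'clock': 4.2, 'qpos': array([ 3.43293521e-01,  2.60585112e-01,  1.91224040e+00, -7.37549328e-05,
        9.63510983e-01, -1.72871604e+00]), 'qd': array([-0.00153609,  0.03225025,  0.04409673,  0.00218551, -0.0391497 ,
       -0.00100121]), 'effort': array([ 1.06822571e-01, -3.68138874e+01, -1.93523616e+01, -3.01477849e-03,
        4.23479788e-01,  1.26001150e-04]), 'position': array([0.42583044, 0.22588863, 0.09248932]), 'ee_rot': array([0.00170171, 0.50964191, 0.8603826 , 0.00200298]), 'contact_force': array([ 0.56871354,  1.01029015, -1.2586227 ]), 'moment': array([ 0.01328958, -0.04073288, -0.00320442]), 'width': 0.015208700527901796}
```

View pics/g2.png

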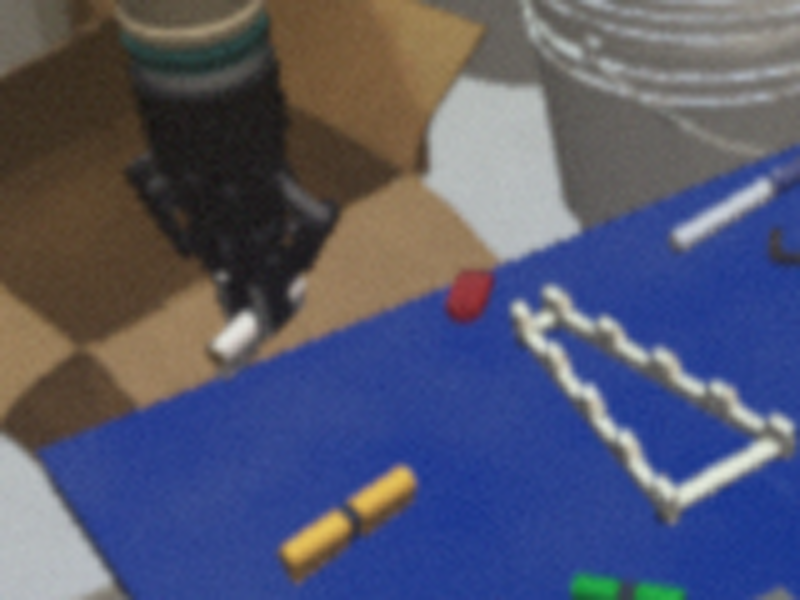

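Emit:
{"op": "carry_out", "data": {"rows": [[[-0.9,1.5,-0.6,0,-0.05],[-0.9,2.5,-0.8,0,-0.06],[-0.9,2.5,-0.8,0,-0.06],[-0.9,2.5,-0.8,0,-0.05],[-0.9,2.5,-0.8,0,-0.05],[-0.9,2.5,-0.8,0,-0.05],[-0.9,2.5,-0.8,0,-0.05],[-0.9,1.6,-0.5,0,-0.05],[-0.9,1.0,-0.3,0,0],[-0.9,0,0,-1,0],[-0.9,0,0,-1,0],[-0.9,0,0,0,0]]]}}

```text
clock: 5.45
position: [0.6121, 0.1633, 0.0675]
ee_rot: [-0.002, 0.678, 0.735, -0.002]
contact_force: [-0.3, -0.7, -1.9]
width: 0.0152
```

Run:
```python
from h import *
s=telemetry.get_state();print(s["position"],2*np.arctan2(s["ee_rot"][2],s["ee_rot"][1]))
p=cams.get_image("scene");save(p,"g3.png",(220,110,330,210),7)
p=cams.get_image("top");save(p,"g3t.png",(140,120,280,220),5)
```

```text
[0.61206543 0.16325306 0.06751344] 1.6524982277135345
```

View pics/g3.png

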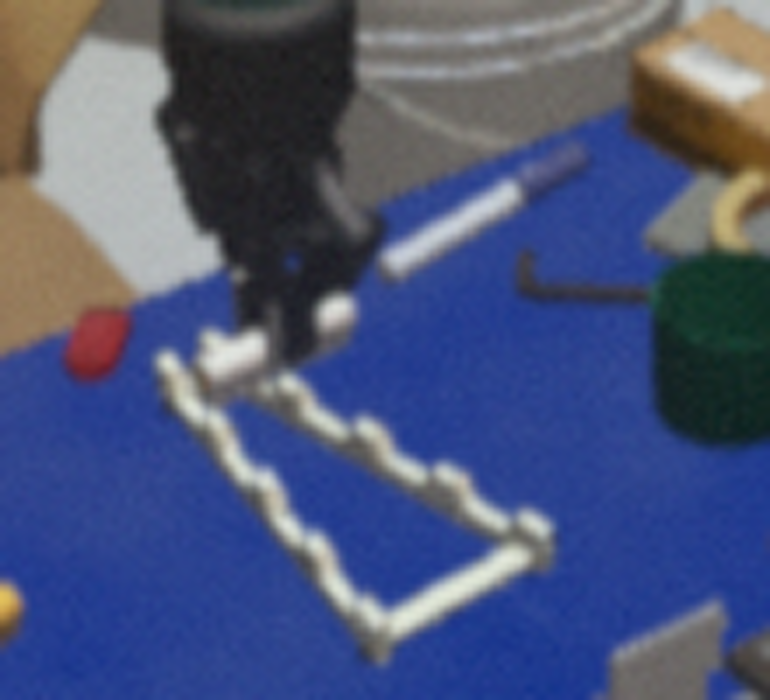

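View pics/g3t.png

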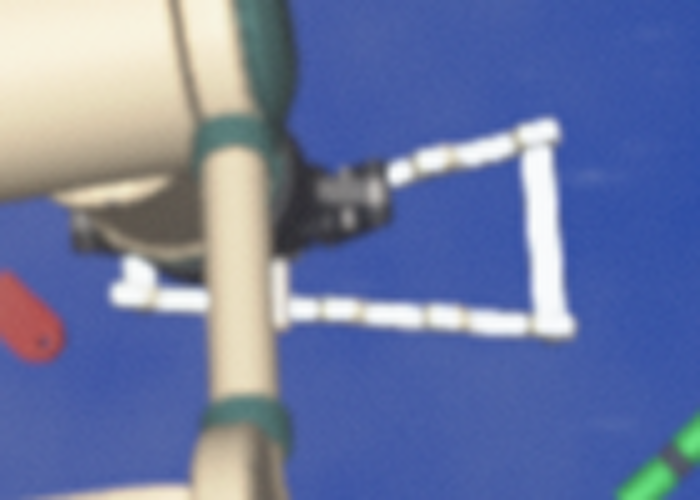

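Emit:
{"op": "carry_out", "data": {"rows": [[[-0.9,0.5,0.2,0,0],[-0.9,0,0,-1,0],[-0.9,0,0,-1,0],[-0.9,0,0,-0.8,0],[-0.9,0,0,-0.5,0],[-0.9,0,0,-0.4,0],[-0.9,0,0,-0.3,0],[-0.9,0,0,0,0]]]}}

```text
clock: 6.35
position: [0.6199, 0.1653, 0.0299]
ee_rot: [-0.0, 0.678, 0.735, -0.0]
contact_force: [-0.6, 0.5, -1.1]
width: 0.0152
```

Emit:
{"op": "carry_out", "data": {"rows": [[[-0.9,-0.3,-0.1,0,0],[-0.9,0,0,-0.2,0],[-0.9,0,0,-0.2,0],[-0.9,0,0,0,0],[-0.9,0,0,0,0]]]}}

```text
clock: 6.85
position: [0.6172, 0.1644, 0.0264]
ee_rot: [-0.0, 0.678, 0.735, 0.0]
contact_force: [-0.2, 0.0, -1.3]
width: 0.0149
```

Run:
```python
from h import *
s=telemetry.get_state();print(s["position"],2*np.arctan2(s["ee_rot"][2],s["ee_rot"][1]),s["contact_force"])
p=cams.get_image("scene");save(p,"g4.png",(220,110,330,210),7)
```

```text
[0.6171827  0.16435222 0.02635279] 1.6519847678640454 [-0.20353979  0.02832099 -1.25965088]
```

View pics/g4.png

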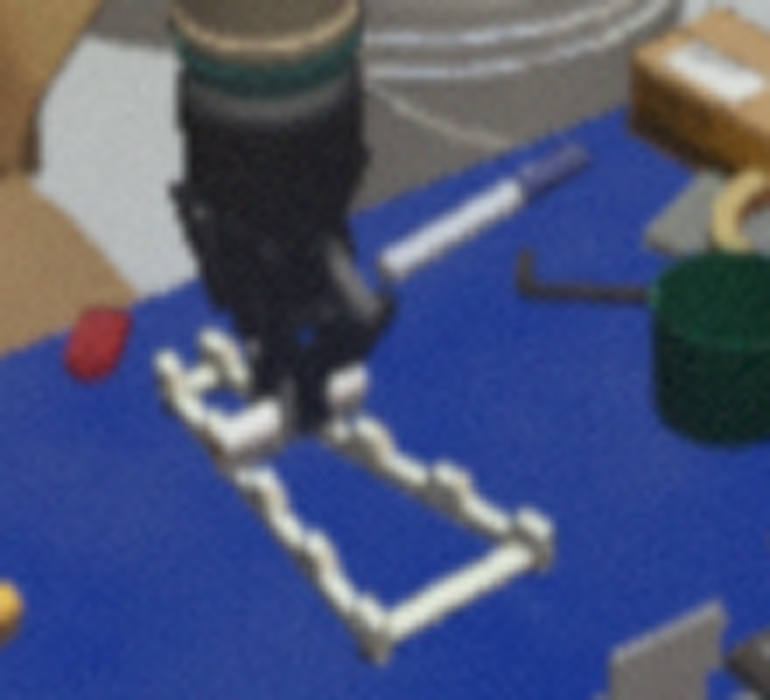

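Emit:
{"op": "carry_out", "data": {"rows": [[[-0.9,0,0,-0.1,0],[-0.9,0,0,0,0],[-0.55,0,0,0,0],[-0.45,0,0,0,0],[-0.4,0,0,0,0],[-0.4,0,0,0,0]]]}}

```text
clock: 7.5
position: [0.6173, 0.1644, 0.0256]
ee_rot: [0.0, 0.678, 0.735, 0.0]
contact_force: [0.0, -0.2, -0.4]
width: 0.0256
```

Emit:
{"op": "carry_out", "data": {"rows": [[[-0.4,0,0,0.5,0],[-0.4,0,0,1.0,0],[-0.4,0,0,2.0,0],[-0.3,0,0,2.5,0],[-0.2,-1.4,-0.2,1.0,0],[0,-3.0,-0.5,0,0.03],[0,-3.0,-0.5,0,0.03],[0,-3.0,-0.5,0,0.03],[0,-3.0,-0.5,0,0.03],[0,-3.0,-0.5,0,0.03],[0,-2.0,-0.3,0,0.01],[0,-1.0,-0.2,-1,0]]]}}

```text
clock: 8.7
position: [0.4201, 0.132, 0.0861]
ee_rot: [0.0, 0.617, 0.787, 0.0]
contact_force: [0.5, -1.2, -0.5]
width: 0.0429
```

Run:
```python
from h import *
from meas import cyl
s=telemetry.get_state();print(s["position"],2*np.arctan2(s["ee_rot"][2],s["ee_rot"][1]),s["contact_force"])
p=cams.get_image("scene");save(p,"g5.png",(170,130,310,230),5.5)
q=cams.get_image("top");save(q,"g5t.png",(140,120,280,300),4)
v=np.array([.6171,.1642])
for z in (.038,): print(proj(q,[*v,z]),proj(p,[*v,z]))
```

```text
[0.42005241 0.13204912 0.08611512] 1.8124911945761697 [ 0.46127216 -1.19566935 -0.47861454]
[195.48477274 167.5768682 ] [260.1187747 166.7189814]
```

View pics/g5.png

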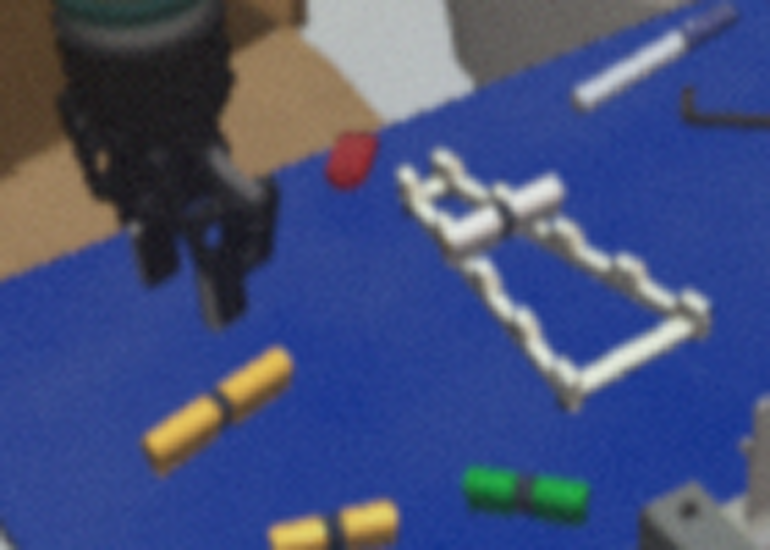

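View pics/g5t.png

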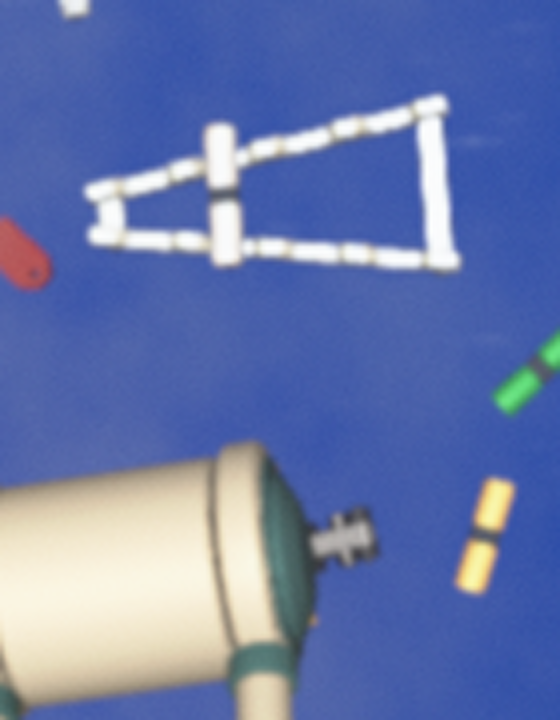

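75 mm is seated in place 2 (top pixel (196,168), within about 2.5 mm of centred). Its offset suggests the rack is ~2 mm nearer in x, so I'll apply that to the rest. Next is the 90 mm.

Emit:
{"op": "carry_out", "data": {"rows": [[[0.0,0.2,0,-2.0,0],[0.0,0,0,-2.0,0],[0.0,0,0,-1.5,0],[0.0,0,0,-1.0,0],[0.0,0,0,-0.6,0],[0,0,0,0,0]]]}}

```text
clock: 9.4
position: [0.425, 0.1323, 0.0139]
ee_rot: [-0.0, 0.617, 0.787, -0.0]
contact_force: [0.1, 0.7, -0.1]
width: 0.0426
```

Emit:
{"op": "carry_out", "data": {"rows": [[[0.0,-0.1,0,-0.4,0],[-0.4,0,0,0,0],[-0.9,0,0,0,0],[-0.9,0,0,0,0],[-0.9,0,0,0,0],[-0.9,0,0,0,0],[-0.9,0,0,0,0]]]}}

```text
clock: 10.1
position: [0.4244, 0.1323, 0.0108]
ee_rot: [0.0, 0.617, 0.787, 0.0]
contact_force: [-1.4, -1.0, 5.8]
width: 0.0153
```

Emit:
{"op": "carry_out", "data": {"rows": [[[-0.9,0,0,0.5,0],[-0.9,0,0,1.5,0],[-0.9,0,0,2.5,0],[-0.9,1.0,0,2.5,0],[-0.9,2.5,-0.2,1.0,-0.03],[-0.9,3.0,-0.2,0,-0.03],[-0.9,3.0,-0.2,0,-0.03],[-0.9,3.0,-0.3,0,-0.03],[-0.9,3.0,-0.3,0,-0.03],[-0.9,2.5,-0.2,0,-0.01],[-0.9,1.4,0,0,0],[-0.9,0,0,-1,0]]]}}

```text
clock: 11.3
position: [0.6212, 0.1183, 0.0806]
ee_rot: [0.001, 0.678, 0.735, 0.002]
contact_force: [0.3, 0.3, -2.1]
width: 0.015
```

Emit:
{"op": "carry_out", "data": {"rows": [[[-0.9,0,0,-1.0,0],[-0.9,0,0,-1.0,0],[-0.9,0,0,0,0],[-0.9,0,0,0,0]]]}}

```text
clock: 11.7
position: [0.617, 0.1184, 0.0598]
ee_rot: [-0.001, 0.678, 0.735, -0.001]
contact_force: [0.2, -0.3, -1.9]
width: 0.0147
```

Run:
```python
from h import *
s=telemetry.get_state();print(s["position"],2*np.arctan2(s["ee_rot"][2],s["ee_rot"][1]),s["contact_force"])
p=cams.get_image("scene");save(p,"g6.png",(220,110,330,210),7)
```

```text
[0.61700115 0.11844262 0.05978912] 1.6522567199376959 [ 0.16492878 -0.33729323 -1.86161654]
```

View pics/g6.png

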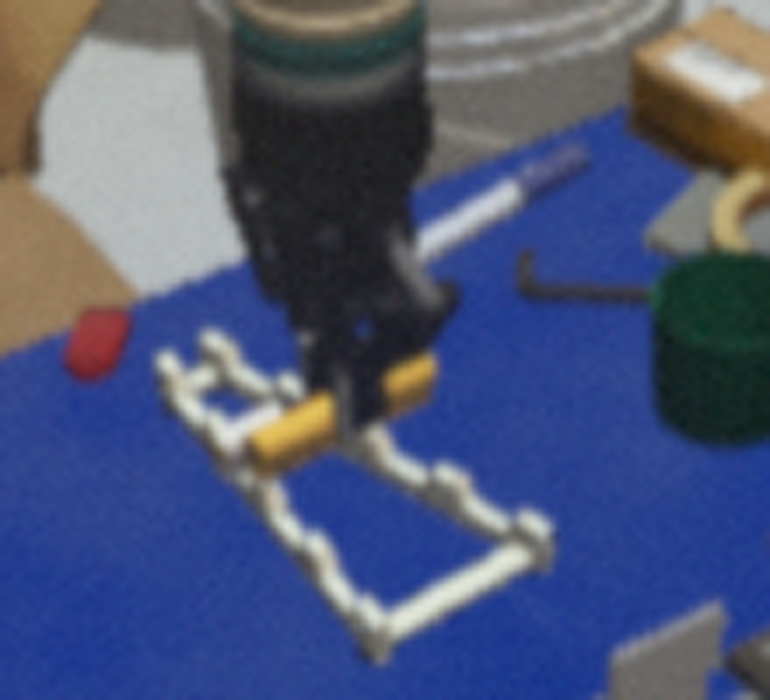

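Emit:
{"op": "carry_out", "data": {"rows": [[[-0.9,0,0,-1.0,0],[-0.9,0,0,-1.0,0],[-0.9,0,0,-0.5,0],[-0.9,0,0,-0.2,0],[-0.9,0,0,0,0],[-0.9,0,0,0,0]]]}}

```text
clock: 12.35
position: [0.6184, 0.1184, 0.0334]
ee_rot: [0.0, 0.678, 0.735, 0.0]
contact_force: [0.2, -0.1, -0.3]
width: 0.0153
```

Emit:
{"op": "carry_out", "data": {"rows": [[[-0.9,0,0,-0.3,0],[-0.9,0,0,-0.2,0],[-0.9,0,0,-0.2,0],[-0.9,0,0,0,0],[-0.9,0,0,0,0]]]}}

```text
clock: 12.85
position: [0.6181, 0.1183, 0.0263]
ee_rot: [-0.0, 0.678, 0.735, 0.0]
contact_force: [-0.1, 0.3, -2.7]
width: 0.0154
```

Place 3 has been reached without contact. I'll lower the last bit, release slightly and retreat towards the 60 mm cylinder at (0.4305, 0.0207), jaw angle ≈1.30.

Emit:
{"op": "carry_out", "data": {"rows": [[[-0.9,0,0,-0.1,0],[-0.9,0,0,0,0],[-0.55,0,0,0,0],[-0.45,0,0,0,0],[-0.4,0,0,0,0],[-0.4,0,0,0,0],[-0.4,0,0,0.5,0],[-0.4,0,0,1.0,0],[-0.4,0,0,2.0,0],[-0.4,0,0,2.5,0]]]}}

```text
clock: 13.85
position: [0.6176, 0.1183, 0.0859]
ee_rot: [-0.001, 0.678, 0.735, -0.001]
contact_force: [0.5, -0.7, 0.3]
width: 0.0255
```

Emit:
{"op": "carry_out", "data": {"rows": [[[-0.2,-1.0,-0.5,1.0,0],[0,-2.2,-1.2,0,-0.05],[0,-2.5,-1.4,0,-0.05],[0,-2.6,-1.4,0,-0.05],[0,-2.6,-1.4,0,-0.05],[0,-2.6,-1.4,0,-0.05],[0,-2.5,-1.3,0,-0.05],[0,-1.8,-0.8,-1,-0.05],[0,-1.0,-0.4,-1,0],[0,0,0,-1,0],[0,0,0,0,0],[0,0,0,0,0]]]}}

```text
clock: 15.05
position: [0.4309, 0.0204, 0.0654]
ee_rot: [0.0, 0.795, 0.606, 0.0]
contact_force: [0.4, -0.3, 0.5]
width: 0.0424
```

Run:
```python
from h import *
s=telemetry.get_state();print(s["position"],2*np.arctan2(s["ee_rot"][2],s["ee_rot"][1]),s["contact_force"])
p=cams.get_image("scene");save(p,"g7.png",(170,130,310,270),5)
q=cams.get_image("top");save(q,"g7t.png",(140,120,300,290),4)
```

```text
[0.43088164 0.02041977 0.06539808] 1.3021838829914592 [ 0.35416419 -0.33208779  0.45193855]
```

View pics/g7.png

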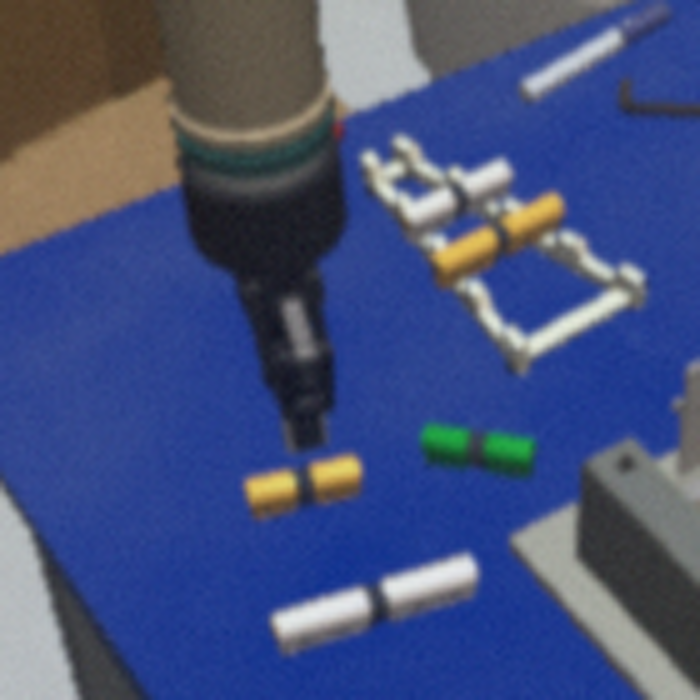

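View pics/g7t.png

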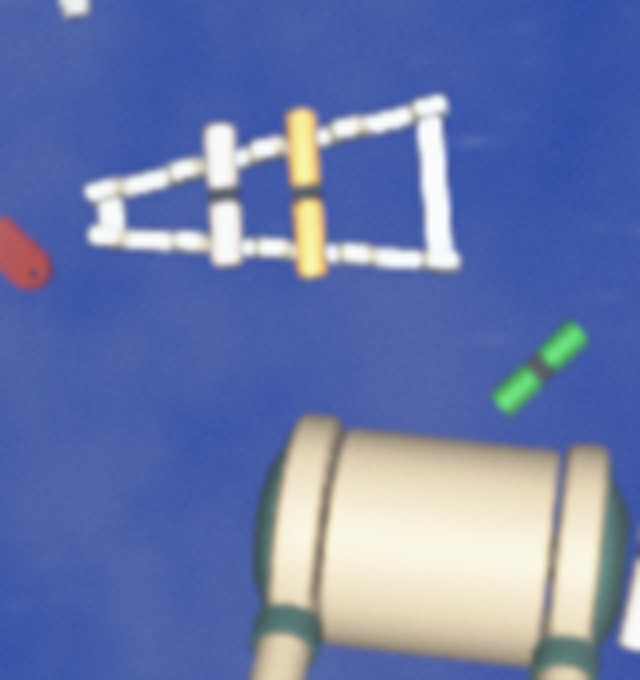

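The 75 and 90 mm cylinders are seated in places 2 and 3 (top crop (224,194) and (306,192)), and the gripper is lined up over the short brass 60 mm. I'll descend and grip.

Emit:
{"op": "carry_out", "data": {"rows": [[[0.0,0,0,-2.0,0],[0.0,0,0,-1.5,0],[0.0,0,0,-1.0,0],[0.0,0,0,-0.9,0],[0,0,0,0,0],[-0.4,0,0,0,0],[-0.9,0,0,0,0],[-0.9,0,0,0,0],[-0.9,0,0,0,0],[-0.9,0,0,0,0],[-0.9,0,0,0,0]]]}}

```text
clock: 16.25
position: [0.4308, 0.0203, 0.0119]
ee_rot: [0.0, 0.796, 0.606, 0.001]
contact_force: [-0.7, 0.7, 5.9]
width: 0.0151
```

Emit:
{"op": "carry_out", "data": {"rows": [[[-0.9,0,0,0.5,0],[-0.9,0,0,1.5,0],[-0.9,0,0,2.5,0],[-0.9,0,1.0,2.5,0.03],[-0.9,1.5,2.0,1.5,0.05],[-0.9,2.5,2.5,0,0.05],[-0.9,2.5,2.5,0,0.05],[-0.9,2.5,2.5,0,0.05],[-0.9,2.5,2.5,0,0.05],[-0.9,2.5,2.5,0,0.05],[-0.9,2.5,2.0,0,0.02],[-0.9,1.5,1.5,0,0]]]}}

```text
clock: 17.45
position: [0.6115, 0.2117, 0.0956]
ee_rot: [-0.0, 0.677, 0.736, -0.0]
contact_force: [0.6, -0.1, -2.0]
width: 0.0155
```

Emit:
{"op": "carry_out", "data": {"rows": [[[-0.9,0,0,-1.0,0],[-0.9,0,0,-1.5,0],[-0.9,0,0,-1.5,0],[-0.9,0,0,0,0],[-0.9,0,0,0,0]]]}}

```text
clock: 17.95
position: [0.6089, 0.2096, 0.0557]
ee_rot: [-0.001, 0.678, 0.735, -0.001]
contact_force: [-0.6, 0.4, -1.9]
width: 0.0149
```

Run:
```python
from h import *
s=telemetry.get_state();print(s["position"],2*np.arctan2(s["ee_rot"][2],s["ee_rot"][1]),s["contact_force"])
p=cams.get_image("scene");save(p,"g8.png",(220,110,330,210),7)
```

```text
[0.6088743 0.2096138 0.0556678] 1.6517052715855112 [-0.55777231  0.40055643 -1.86076009]
```

View pics/g8.png

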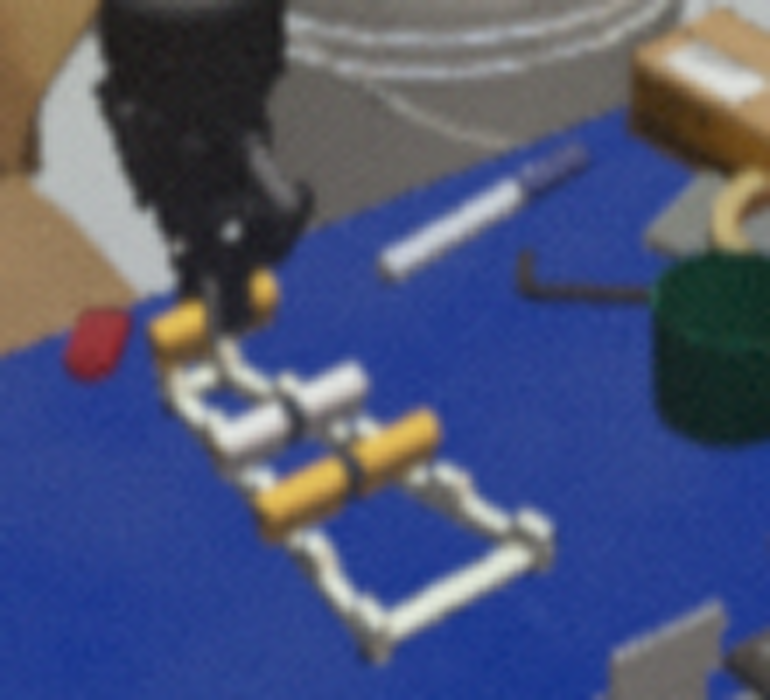

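Emit:
{"op": "carry_out", "data": {"rows": [[[-0.9,0,0,-1.0,0],[-0.9,0,0,-0.8,0],[-0.9,0,0,-0.5,0],[-0.9,0,0,0,0],[-0.9,0,0,0,0]]]}}

```text
clock: 18.5
position: [0.6101, 0.2104, 0.0331]
ee_rot: [-0.0, 0.678, 0.735, -0.0]
contact_force: [-0.8, 0.2, -2.3]
width: 0.015
```

Emit:
{"op": "carry_out", "data": {"rows": [[[-0.9,0.1,0,-0.3,0],[-0.9,0,0,-0.2,0],[-0.9,0,0,-0.2,0],[-0.9,0,0,0,0],[-0.9,0,0,0,0]]]}}

```text
clock: 19.0
position: [0.6111, 0.2103, 0.0263]
ee_rot: [-0.0, 0.678, 0.735, -0.0]
contact_force: [0.6, 0.3, -1.8]
width: 0.0153
```

Emit:
{"op": "carry_out", "data": {"rows": [[[-0.9,0,0,-0.1,0],[-0.9,0,0,0,0],[-0.55,0,0,0,0],[-0.45,0,0,0,0],[-0.4,0,0,0,0],[-0.4,0,0,0,0],[-0.4,0,0,0.5,0],[-0.4,0,0,1.0,0],[-0.4,0,0,2.0,0],[-0.4,0,0,2.5,0],[-0.3,-0.5,-1.0,1.0,0]]]}}

```text
clock: 20.1
position: [0.6084, 0.2014, 0.0987]
ee_rot: [0.002, 0.677, 0.736, 0.003]
contact_force: [0.9, -0.2, -0.1]
width: 0.0298
```

Emit:
{"op": "carry_out", "data": {"rows": [[[-0.2,-1.5,-2.2,0,0],[0,-2.0,-3.0,0,-0.04],[0,-2.0,-3.0,0,-0.04],[0,-2.0,-3.0,0,-0.04],[0,-2.0,-3.0,0,-0.04],[0,-2.0,-3.0,0,-0.04],[0,-2.0,-3.0,0,-0.04],[0,-2.0,-3.0,-1,-0.05],[0,-2.0,-2.5,-1,0],[0,-1.0,-1.5,-1,0],[0,0,0,0,0],[0,0,0,0,0]]]}}

```text
clock: 21.3
position: [0.4209, -0.0719, 0.0656]
ee_rot: [0.0, 0.777, 0.629, 0.0]
contact_force: [1.0, 0.1, -0.5]
width: 0.0426
```

Run:
```python
from h import *
s=telemetry.get_state();print(s["position"],2*np.arctan2(s["ee_rot"][2],s["ee_rot"][1]),s["contact_force"])
p=cams.get_image("scene");save(p,"g9.png",(190,130,330,270),5)
q=cams.get_image("top");save(q,"g9t.png",(140,120,300,290),4)
```

```text
[ 0.42094654 -0.07192703  0.06559334] 1.3604529877132512 [ 0.96601613  0.0547021  -0.48459116]
```

View pics/g9.png

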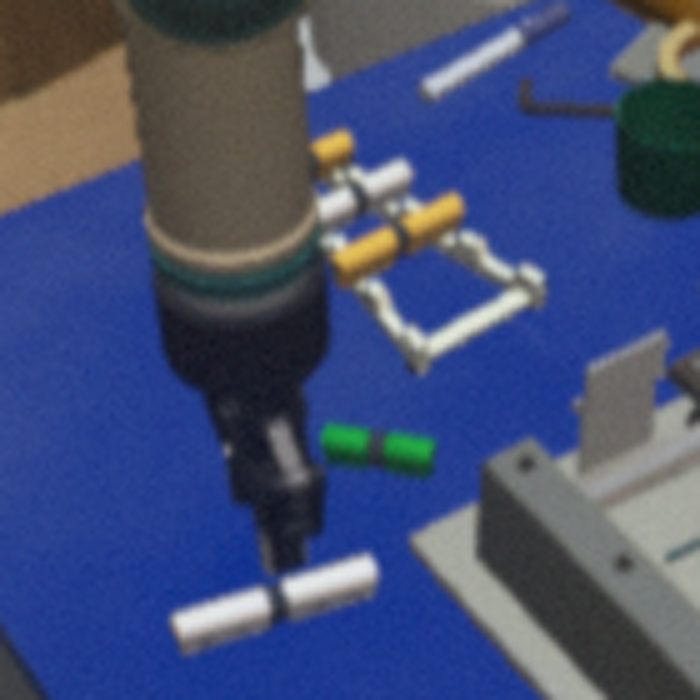

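View pics/g9t.png

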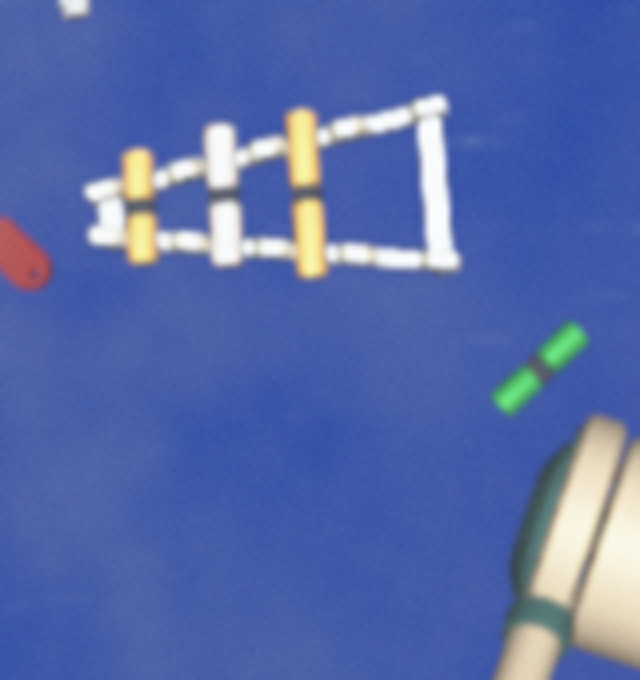

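The 60, 75 and 90 mm cylinders are seated (top crop (140,206), (224,194), (306,192)), and the gripper is over the 105 mm's cam ring.

Emit:
{"op": "carry_out", "data": {"rows": [[[0.0,0,0,-2.0,0],[0.0,0,0,-1.5,0],[0.0,0,0,-1.0,0],[0.0,0,0,-0.9,0],[0,0,0,0,0],[-0.4,0,0,0,0],[-0.9,0,0,0,0],[-0.9,0,0,0,0],[-0.9,0,0,0,0],[-0.9,0,0,0,0],[-0.9,0,0,0,0]]]}}

```text
clock: 22.5
position: [0.4217, -0.0719, 0.0119]
ee_rot: [0.001, 0.777, 0.63, 0.0]
contact_force: [-1.3, -0.1, 6.4]
width: 0.0149
```

Emit:
{"op": "carry_out", "data": {"rows": [[[-0.9,0,0,0.5,0],[-0.9,0,0,1.5,0],[-0.9,0,0,2.5,0],[-0.9,0,0,2.5,0.03],[-0.9,1.5,1.0,1.5,0.04],[-0.9,2.8,2.0,0,0.04],[-0.9,3.0,2.2,0,0.04],[-0.9,3.0,2.2,0,0.04],[-0.9,3.0,2.2,0,0.04],[-0.9,3.0,2.2,0,0.04],[-0.9,2.5,1.8,0,0.02],[-0.9,1.3,0.8,0,0]]]}}

```text
clock: 23.7
position: [0.6238, 0.0742, 0.0955]
ee_rot: [-0.0, 0.677, 0.736, 0.0]
contact_force: [-0.6, -0.9, -3.1]
width: 0.0149
```

Emit:
{"op": "carry_out", "data": {"rows": [[[-0.9,0,0,-1.0,0],[-0.9,0,0,-1.5,0],[-0.9,0,0,-1.5,0],[-0.9,0,0,0,0],[-0.9,0,0,0,0],[-0.9,0,0,0,0]]]}}

```text
clock: 24.3
position: [0.6221, 0.0719, 0.0569]
ee_rot: [0.0, 0.678, 0.735, 0.0]
contact_force: [0.3, -0.1, -1.7]
width: 0.0153
```

Run:
```python
from h import *
s=telemetry.get_state();print(s["position"],2*np.arctan2(s["ee_rot"][2],s["ee_rot"][1]),s["contact_force"])
p=cams.get_image("scene");save(p,"g10.png",(220,110,330,210),7)
```

```text
[0.62206886 0.07192371 0.05689291] 1.6515809735150864 [ 0.32456461 -0.11383424 -1.73032213]
```

View pics/g10.png

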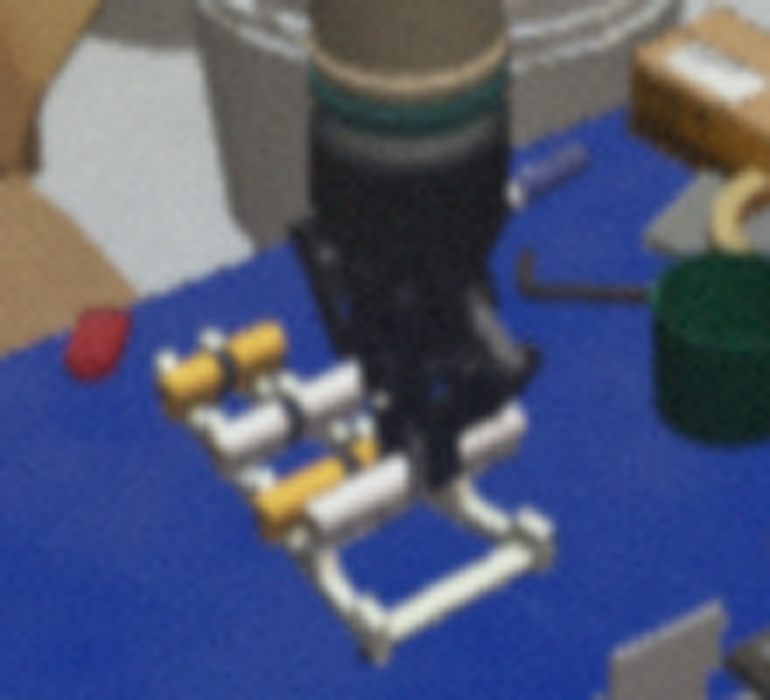

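Emit:
{"op": "carry_out", "data": {"rows": [[[-0.9,0,0,-1.0,0],[-0.9,0,0,-0.8,0],[-0.9,0,0,-0.5,0],[-0.9,0,0,-0.3,0],[-0.9,0,0,-0.3,0],[-0.9,0,0,-0.2,0],[-0.9,0,0,0,0],[-0.9,0,0,0,0]]]}}

```text
clock: 25.15
position: [0.6221, 0.0724, 0.0259]
ee_rot: [0.0, 0.678, 0.735, 0.0]
contact_force: [-1.6, 0.1, 3.0]
width: 0.0149
```

Small upward contact: it's seated. I'll release, lift, and clear away to look.

Emit:
{"op": "carry_out", "data": {"rows": [[[-0.55,0,0,0,0],[-0.45,0,0,0,0],[-0.4,0,0,0,0],[-0.4,0,0,0,0],[-0.4,0,0,0.5,0],[-0.4,0,0,1.0,0],[-0.4,0,0,2.0,0],[-0.4,0,0,2.5,0],[-0.4,0,0,3.0,0],[-0.4,-2.0,0,3.0,0]]]}}

```text
clock: 26.15
position: [0.6045, 0.0722, 0.1473]
ee_rot: [0.001, 0.678, 0.735, 0.001]
contact_force: [0.1, 0.3, -0.7]
width: 0.0259
```

Emit:
{"op": "carry_out", "data": {"rows": [[[-0.2,-3,0,1,0],[0,-4,0,0,0],[0,-4,0,0,0],[0,-4,0,0,0],[0,-4,0,0,0],[0,-3,0,0,0],[0,-1,0,0,0],[0,0,0,0,0],[0,0,0,0,0],[0,0,0,0,0]]]}}

```text
clock: 27.15
position: [0.3743, 0.0723, 0.1558]
ee_rot: [0.001, 0.678, 0.735, 0.001]
contact_force: [-0.1, 0.4, -0.0]
width: 0.0427
```

Run:
```python
from h import *
s=telemetry.get_state();print(s["position"],s["contact_force"],s["width"])
p=cams.get_image("scene");save(p,"g11.png",(220,110,330,210),7)
q=cams.get_image("top");save(q,"g11t.png",(130,120,270,220),5.5)
save(q,"g11f.png",None,1.4)
import pickle;pickle.dump(p,open("s1.pkl","wb"));pickle.dump(q,open("t1.pkl","wb"))
# measure each in top and scene
v=np.array([.617,.1415]);th=3.2225
yv=np.array([-np.sin(th),np.cos(th)]);xv=np.array([np.cos(th),np.sin(th)])
for L,yy in((60,-.069),(75,-.023),(90,.023),(105,.069)):
    c=v+yv*yy
    # axial brightness ends: sample along the axis at barrel top and find non-blue extent
    for n,pp in(("top",q),("scene",p)):
        im=pp["image"].astype(float);t=np.arange(-.075,.075,.0005)
        vals=[]
        for ti in t:
            u=proj(pp,[*(c+xv*ti),.036]);px=cv2.getRectSubPix(im.astype(np.float32),(1,1),(float(u[0]),float(u[1])))[0,0]
            vals.append(px[0]-px[2])
        vals=np.array(vals);on=t[vals>-25]
        on=on[abs(on)<L/2000+.012]
        print(L,n,"ends mm",on.min()*1e3,on.max()*1e3,"mid",(on.min()+on.max())*500)
```

```text
[0.37430468 0.07228373 0.15575399] [-0.12519542  0.41455479 -0.01224352] 0.042680062070315314
60 top ends mm -30.999999999999957 34.0000000000001 mid 1.5000000000000706
60 scene ends mm -33.49999999999996 33.0000000000001 mid -0.24999999999993083
75 top ends mm -39.499999999999964 38.50000000000011 mid -0.49999999999993106
75 scene ends mm -39.499999999999964 40.00000000000011 mid 0.2500000000000696
90 top ends mm -45.49999999999997 50.000000000000114 mid 2.2500000000000715
90 scene ends mm -47.49999999999997 49.000000000000114 mid 0.75000000000007
105 top ends mm -51.99999999999998 56.50000000000012 mid 2.2500000000000715
105 scene ends mm -51.49999999999998 56.50000000000012 mid 2.5000000000000715
```

View pics/g11.png

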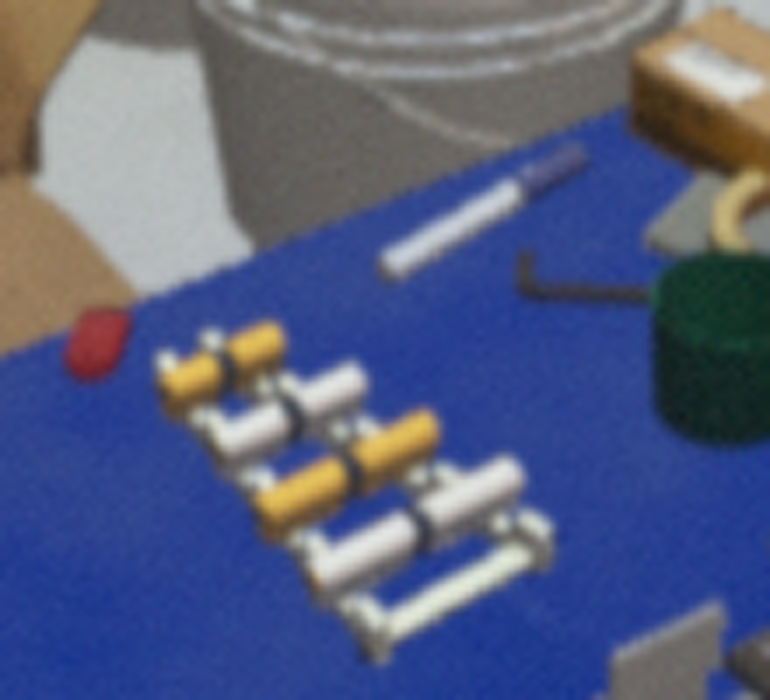

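View pics/g11t.png

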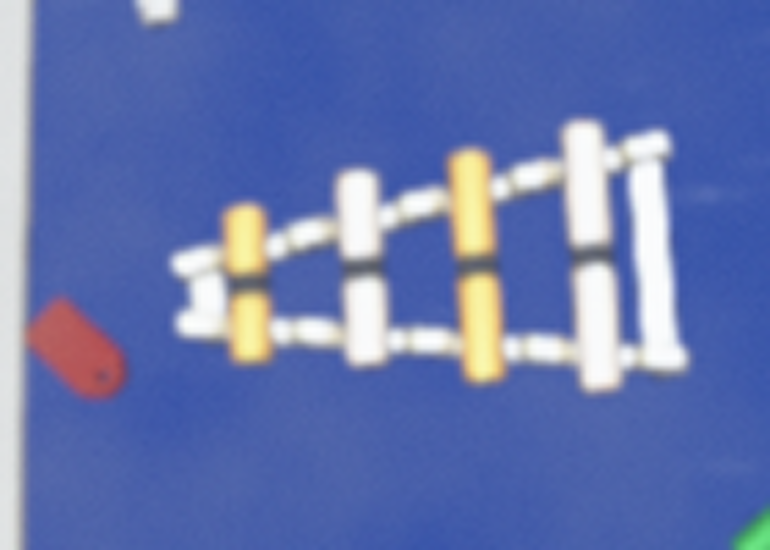

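View pics/g11f.png

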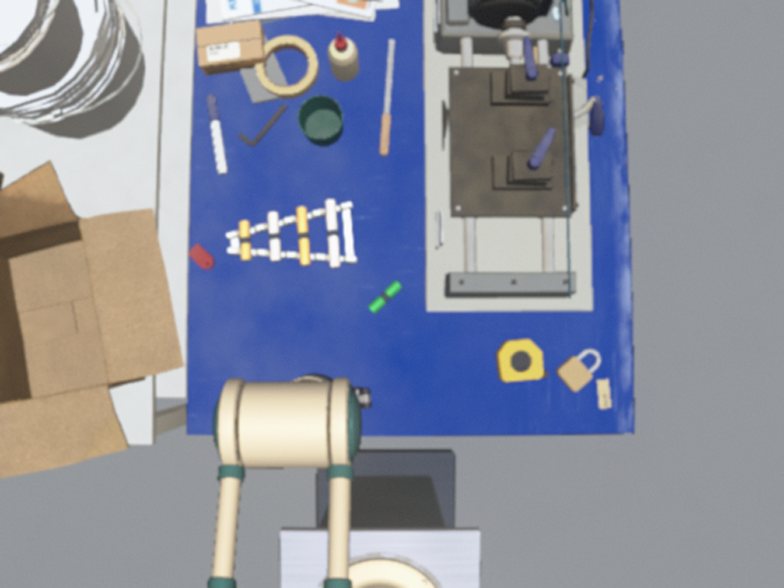

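All four are in order, in their notches, and the mid-offsets are at most about 2.5 mm. The tape measure, padlock and tag are at their start pixels. I'm handing the job in.

```bash
python3 -c "
from rig import manip,telemetry
print(manip.sign_off());print(telemetry.get_state()['clock'])"
```

```text
the job is handed in; nothing more can be done
None
the job is handed in; nothing more can be done
```

I placed all four cylinders in the white rack, in order 60, 75, 90, 105 mm from the narrow end to the wide end, and handed the job in. I gripped each one across the middle, lowered it into its notches and released it with a small opening. The clock stood at about 27 s.

- **Final position:** Pictures from both cameras show each cylinder leg down in its own pair of notches. Along their length they are off centre by at most about 2.5 mm, against a limit of 10 mm.
- **Seating height:** I judged it from the tool height at release and from the pictures, not from a direct measurement.
- **Bystanders:** In the last top picture, compared by eye, the tape measure, padlock, red key tag and green look-alike are where they were at the start. The gripper is clear and reads almost no contact force.
- **Disagreements:** The two cameras' fits of the rack differed by up to 4 mm. After the first placing I shifted the remaining targets 2 mm nearer the robot. The gripper read about 15 mm on the 17 mm barrel, but every grip held.
- **Failed check:** My scene-camera measurement of the 75 mm cylinder failed because the background confused it. I used the top camera for that one.

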